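# Release the spent ribbon cassette of the date coder

### The job

The ribbon in the date coder is spent: swing the steel keeper arm aside so that it no longer lies over the cassette, then press both release tabs down together, one with each fingertip, and keep them down until the cassette has risen to its stop by itself. Then let both tabs spring back and leave the cassette standing raised in its slot, with the keeper still aside. The cassette itself is not to be gripped, lifted or pushed, and the spare cassette, the bottle and the label core stay where they stand.

Things in the scene. Friction and masses are not known exactly. Their poses are not given: they have to be found in the camera images.
- coder: bench date coder, fixed: low white case 150 mm (x) by 130 mm (y) with an upright cassette slot along x. It stands on the free table left of the labelling machine, its front (display, label mouth) towards the robot's side. Origin: centre of its underside, on the table; x to its rear, y to its left seen from its front. Case top z = 34 mm; a raised deck 56 mm wide along the middle reaches 44 mm.
- cassette: spent ribbon cassette in the coder's slot: grey slab 94 (x) x 22 (y) x 60 mm high, loose, 110 to 175 g; origin: centre of its underside, axes as the coder's. Latched: origin 6 mm above the table, top 66 mm. With both hooks off its side lugs at once and the keeper clear, a damped spring lifter (about 4 N) raises it 16 mm in about 1 s; the hooks then snap in under the lugs and it stays up.
- tab_left (a joint): angle (rad) of the left release tab (coder's +y side): black rocker on a level hinge along x at y = 19, z = 48 mm, with a ribbed pad outside the hinge and a hook over the cassette's lug inside. 0 = at rest, hooked; grows as the pad is pressed down; stop at 0.45. The hook is off the lug from about 0.2 to 0.27 on. Sprung: about 1.5 N on the pad at first, 5 N at the stop.
- tab_right (a joint): the same for the right release tab (the coder's -y side, hinge at y = -19 mm).
- tab_left_pad (a point): middle of the top of the left tab's pad, 24 mm (x) by 21 mm (y). At rest x = 0, y = +39, z = 54 mm in the coder's frame: the pads are 78 mm apart, middle to middle, the cassette between them; pressing 7 mm turns the tab about 0.35 rad. The hook side reaches z = 64 mm within 21 mm of the coder's middle plane and leans out to 28 mm as the pad goes down.
- tab_right_pad (a point): the same for the right tab, at x = 0, y = -39 mm, z = 54 mm in the coder's frame.
- keeper (a joint): angle (rad) of the keeper, a steel swivel arm 10 mm wide reaching 46 mm from its upright pivot at the coder's rear, 2 mm above the cassette's top. 0 = along the cassette, pointing to the coder's front; swings either way to stops at -1.7 and +1.7; positive takes its tip to the coder's -y side. Clear of the cassette beyond 0.95 either way. Stays where left (about 1 N at the tip moves it).
- keeper_pivot (a point): the keeper's pivot axis at the underside of the arm: x = 60 mm, y = 0, z = 68 mm in the coder's frame.
- keeper_thumb (a point): top of the keeper's upright thumb blade, 40 mm from the pivot axis; the blade is 12 mm long along the arm, 3.5 mm thick and stands from the arm (top at 72 mm) to z = 89 mm above the table.
- spare_cassette: the new cassette, the same shape as the spent one, standing upright on the table to the robot's right of the coder, in front of the labelling machine; not to be disturbed. Origin: centre of its underside.
- bottle: filled sauce bottle, 54 mm across and 166 mm tall, standing behind the coder beside the end of the labelling machine; not to be disturbed. Origin: centre of its underside.
- core: empty cardboard label core, 44 mm across and 48 mm high, standing on the strip of table in front of the labelling machine; not to be disturbed. Origin: centre of its underside. (The fixed labelling machine fills the table right of y = 0.26: its panel begins at x = 0.43 and is under 0.2 m high, but its clamps and bottles behind, beyond x = 0.55, reach 0.3 m and more.)

How it is judged:
On the way, in this order (a step that is already met when the one before it is completed fails the run):
1. the keeper is swung clear of the cassette, which is still latched down ((value of joint keeper above 0.95 rad or value of joint keeper below -0.95 rad) and z of cassette in the frame of coder below 0.01 m), for 0.1 s.
2. both tabs are pressed down at the same time by the fingers (value of joint each of tab_left, tab_right above 0.15 rad and contact force between the fingers and tab_left above 0.3 N and contact force between the fingers and tab_right above 0.3 N), for 0.1 s.
3. the cassette has come up by itself while both tabs are still held down (value of joint each of tab_left, tab_right above 0.15 rad and z of cassette in the frame of coder above 0.018 m), for 0.1 s.
At the end, for the whole second after the job is handed in: The cassette stands raised in its slot, 12 to 21 mm above where it was seated (its stop is at 16 mm), upright and at rest; both tabs have sprung back to less than 0.1 rad; the keeper is still more than 0.95 rad aside (z of cassette in the frame of coder between 0.018 and 0.027 m and linear speed of cassette below 0.02 m/s and angle between cassette's own z axis and vertical below 0.1 rad and value of joint each of tab_left, tab_right below 0.1 rad and (value of joint keeper above 0.95 rad or value of joint keeper below -0.95 rad)); the robot touches nothing.
It fails at once if the cassette is lifted above its raised stop (z of cassette in the frame of coder above 0.028 m).
It fails at once if the cassette is gripped or pushed by the fingers (more than 6 N) (contact force between the fingers and cassette above 6 N).
It fails at once if the spare cassette is disturbed (moved over 15 mm) (distance of spare_cassette from where it was at the start of the episode above 0.015 m).
It fails at once if the bottle is disturbed (moved over 15 mm) (distance of bottle from where it was at the start of the episode above 0.015 m).
It fails at once if the label core is disturbed (moved over 15 mm) (distance of core from where it was at the start of the episode above 0.015 m).
It also fails if it takes over 72 s, if anything falls off the work surface, if the arm or the gripper's body presses on something with over 40 N, if the wrist force passes 120 N, or if a joint passes its speed limit or range.

### The arm

A 7-joint arm with a two-finger parallel gripper is mounted at the origin on a cart in front of the work surface, level with it; the furniture and walls round the work are solid. World frame = base frame: x ahead of the robot, y to its left, z up, the work surface at z = 0. Lengths are in m, angles in rad, forces in N, time in s.
With the tool pointing down it reaches from about 0.35 to 0.9 m from the base axis. Payload 8.1 kg.
Tool frame: the origin (TCP) lies at the centre of the arm's flange, where the gripper is bolted on; the fingertips stand 178 mm ahead of it and the grasp point (between the pads) lies 159 mm ahead of it; x points along the fingers, z is the direction in which the jaws open and shut, and the axes are right-handed (so a half turn about x gives the same grasp; the last joint's range is limited). The gripper opens to 92 mm and grips with 3 to 60 N. Pads are 19 mm wide; open, the fingers measure 130 mm over their backs; the gripper's body (75 mm by 190 mm) begins 47 mm behind the grasp point.
Start: joints at [-1.281, 0.434, 0.025, 1.573, -0.012, 1.134, -0.075], TCP at [0.239, 0.577, 0.405] pointing down, gripper open.
Joint ranges: [-2.62, 2.62], [-0.44, 2.09], [-1.27, 1.32], [0.08, 2.57], [-1.32, 4.46], [0.12, 2], [-2.74, 2.74]. Speed limits (rad/s): [2.22, 2.22, 3.01, 3.01, 3.14, 3.14, 3.14].

### API

Orientations are given as a rotation vector (axis times angle).
In Python, from cell import arm, get_image, search_frame, pinpoint gives the robot as it stands.
- The arm moves only by the tool arm_command, never from a script. Its argument "motion" is a list of rows, each a list of 7 numbers: the finger opening in mm, from 0 to 91.8, then the shift along the tool's x, y, z in mm, then the turn, a rotation vector about the tool's x, y, z in degrees. In form: [[fingers, x, y, z, ax, ay, az], ...]. A call has 1 to 5 rows; each row shifts and turns the commanded pose from where the row before left it, along the tool's axes as they then stand; what a row does not reach is not made up. A row lasts 1/8 s, in which the tool goes at most 62.5 mm and 10.7 degrees, less where a joint would pass 70% of its speed; a pose out of reach is approached as far as the arm can. A call with a gripper value outside its range is refused whole. The fingers move at their own pace and stop on an object; "newtons" is the grip in N (left out, the last holds). Time passes only in rows, so rows that do not move let the fingers close. It gives the time, the measured TCP pose, the force and the opening at its end, in the units of the state.
- arm.observe(): the state, without advancing time (a new reading comes with each control period).
- get_image(name): name is "side" or "top"; returns a dict with "frame" (420x560x3 uint8, red, green, blue), "range_z" (420x560 float32, m along the optical axis (not along the pixel's ray), 0 where there is no reading), "K" (3x3 intrinsics, pixels), "origin" and "rotation" of the camera in the world. Camera axes: x right, y down, z forward; pixel columns grow to the right and rows downward; lengths in m; the calibration is good to about 2 mm. A picture is of the moment at which its call begins.
- arm.sign_off(): hands the job in, once; it reports no verdict.
Trained networks look in the newest picture that a camera, given by its name, has taken for a name from the list of things; names that differ only in an ending like _2 or _b are one class to them, and where a whole thing is asked for, a point or a joint stands for the part that bears it (a point fixed in the world has none). Each returns a list of dicts, best first, with "p" (0 to 1); they miss things now and then, are a little off and sometimes report something else, mostly with a low value. They report only what shows in the picture. A call takes as long as a camera call.
- search_frame(camera, target): "point" ([x, y, z] in m, in world coordinates, good to about 4 mm: the middle of the surface that is visible of it).
- pinpoint(camera, target): "point" ([x, y, z] in m, in world coordinates, good to about 4 mm: a listed point, or the origin of a listed thing).
The state is a dict: "clock": time; "joints": joint angles; "dq": joint speeds; "joint_efforts": joint torques, N m; "position": TCP position; "ee_rot": TCP orientation; "force": force on the tool from outside, world axes, zero at the start; "ft_torque": the same for the moment, N m; "width": opening from 0.0 (shut) to 1.0 (fully open).
Only numpy, scipy, OpenCV 4.12 (cv2) and the standard library are available. Lean on these libraries where they do the work, as an engineer would, in place of code of your own. Each camera call takes 0.05 s, during which the arm holds its last target. There are 200 camera calls.

## Working session

There is one attempt and no reset: what is moved stays moved. The work goes in short steps, Python scripts to look and compute and a tool call to move; the robot and the scene stay as the last step left them, time stands still between calls to the robot, and variables do not carry over. Pictures are saved under pics/ and viewed, about 8 in all and at most 12, crops included, and the job is handed in when it is done.

Besides the shell and the picture viewer there is one more tool, called after "Request:" as a command line: name --pt "numbers of a row" for each row, then --argument value for the rest. arm_command: Moves the arm, as the interface text tells. Its arguments: {"type":"object","properties":{"motion":{"type":"array"},"newtons":{"type":"number"}},"required":["motion"]}

```bash
mkdir -p pics
cat > h.py <<'E'
from cell import arm, get_image, search_frame, pinpoint
import numpy as np, cv2
from scipy.spatial.transform import Rotation as R
np.set_printoptions(precision=4, suppress=True)
def snap(c,fn):
    im=get_image(c); cv2.imwrite('pics/'+fn,cv2.cvtColor(im['frame'],cv2.COLOR_RGB2BGR)); return im
def st():
    s=arm.observe(); print('t',s['clock'],'p',np.array(s['position']),'w',s['width'],'f',np.array(s['force'])); print(R.from_rotvec(s['ee_rot']).as_matrix()); return s
E
python3 - <<'E'
from h import *
st()
a=snap('top','t1.png');b=snap('side','s1.png')
cv2.imwrite('pics/both.png',cv2.resize(cv2.cvtColor(np.hstack([a['frame'],b['frame']]),cv2.COLOR_RGB2BGR),(1120,420)))
for c in ('top','side'):
    print(c,get_image(c)['origin'])
    for n in ['coder','cassette','tab_left_pad','tab_right_pad','keeper_pivot','keeper_thumb','spare_cassette','bottle','core']:
        print(n,[(np.array(d['point']),round(d['p'],2)) for d in pinpoint(c,n)[:2]])
E
```

```text
t 0.0 p [0.2391 0.5772 0.404 ] w 1.0031327435953818 f [-0.0466  0.0395 -0.2977]
[[-0.0005 -0.9239  0.3828]
 [-0.0015  0.3828  0.9238]
 [-1.     -0.0001 -0.0015]]
top [0.3998 0.1743 1.2024]
coder [(array([0.4601, 0.3829, 0.0037]), 0.86)]
cassette [(array([0.4595, 0.3841, 0.0078]), 0.64), (array([0.4299, 0.4156, 0.0544]), 0.62)]
tab_left_pad [(array([0.4306, 0.4149, 0.0533]), 0.7)]
tab_right_pad [(array([0.4578, 0.3828, 0.0028]), 0.68), (array([0.4985, 0.4271, 0.0685]), 0.46)]
keeper_pivot [(array([0.4992, 0.4289, 0.0688]), 0.62)]
keeper_thumb [(array([0.4714, 0.3959, 0.0896]), 0.56)]
spare_cassette [(array([0.3696, 0.1532, 0.0006]), 0.85)]
bottle [(array([ 0.6823,  0.3014, -0.0016]), 0.88)]
core [(array([ 0.3772, -0.0606,  0.0038]), 0.82)]
side [1.0709 0.2969 1.0417]
coder [(array([0.4603, 0.3873, 0.0002]), 0.83)]
cassette [(array([0.4571, 0.3883, 0.0055]), 0.84), (array([ 0.3766, -0.0571, -0.0031]), 0.6)]
tab_left_pad [(array([0.4312, 0.4128, 0.0554]), 0.55), (array([0.457 , 0.3887, 0.0036]), 0.45)]
tab_right_pad [(array([0.4857, 0.3608, 0.0549]), 0.46)]
keeper_pivot [(array([0.5004, 0.4258, 0.0662]), 0.47)]
keeper_thumb [(array([0.4736, 0.3944, 0.0947]), 0.44)]
spare_cassette [(array([ 0.3699,  0.1559, -0.0009]), 0.71)]
bottle [(array([0.6858, 0.3074, 0.0035]), 0.72), (array([0.5015, 0.4276, 0.0664]), 0.3)]
core [(array([ 0.3742, -0.0547, -0.0036]), 0.66)]
```

View pics/t1.png

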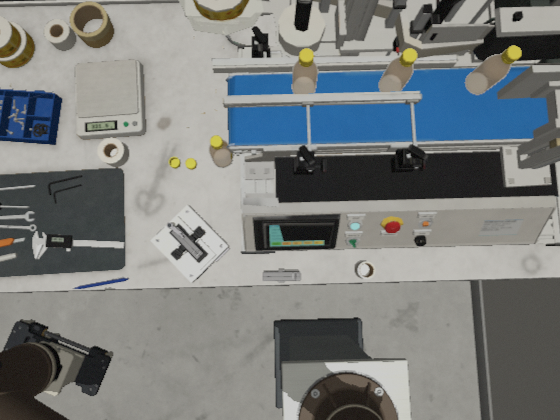

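View pics/s1.png

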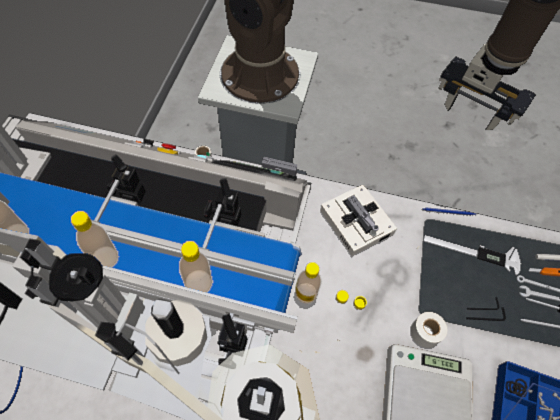

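The top view shows the white coder at about pixel (190,243), turned roughly 45°, with the cassette and keeper along its middle. The bottle is at (221,152), the spare cassette at (282,275) and the core at (365,270). The side view agrees. Next I'll refine the coder pose from depth.

```bash
cat >> h.py <<'E'
def cloud(im):
    z=im['range_z']; v,u=np.nonzero(z>0); z=z[v,u]; K=im['K']
    p=np.c_[(u-K[0,2])/K[0,0]*z,(v-K[1,2])/K[1,1]*z,z]@np.array(im['rotation']).T+im['origin']
    return p,u,v
def to_coder(p,c,yaw):
    d=np.asarray(p)-[c[0],c[1],0]; return np.c_[d@[np.cos(yaw),np.sin(yaw),0],d@[-np.sin(yaw),np.cos(yaw),0],d[:,2]]
E
python3 - <<'E'
from h import *
for c in ('top','side'):
    p,u,v=cloud(get_image(c))
    m=(np.hypot(p[:,0]-.458,p[:,1]-.386)<.11)&(p[:,2]>.022)&(p[:,2]<.1)
    q=p[m]; r=cv2.minAreaRect((q[:,:2]*1000).astype(np.float32)); print(c,m.sum(),r)
    t=to_coder(q,np.array(r[0])/1000,np.deg2rad(45.5))
    print('case z',np.median(t[(abs(t[:,1])>50)&(abs(t[:,0])>50)][:,2]),'pad z',[np.median(t[(abs(t[:,0])<8)&(abs(t[:,1]-s*39)<6)][:,2]) for s in(1,-1)])
    h=t[t[:,2]>.076]; print('thumb',len(h),h.mean(0) if len(h) else '')
    print('max z',t[:,2].max(), 'cass', np.median(t[(abs(t[:,1])<.008)&(t[:,0]<-.005)&(t[:,0]>-.04)][:,2]))
E
```

```text
Traceback (most recent call last):
  File "h.py", line 11, in cloud
    p=np.c_[(u-K[0,2])/K[0,0]*z,(v-K[1,2])/K[1,1]*z,z]@np.array(im['rotation']).T+im['origin']
      ~~~~~~~~~~~~~~~~~~~~~~~~~~~~~~~~~~~~~~~~~~~~~~~~~~~~~~~~~~~~~~~~~~~~~~~~~~~^~~~~~~~~~~~~
ValueError: operands could not be broadcast together with shapes (234291,) (3,)
```

```bash
sed -i "s/@np.array(im\['rotation'\]).T+/@R.from_rotvec(im['rotation']).as_matrix().T+/" h.py
python3 - <<'E'
from h import *
print(get_image('top')['rotation'])
for c in ('top','side'):
    p,u,v=cloud(get_image(c))
    m=(np.hypot(p[:,0]-.458,p[:,1]-.386)<.11)&(p[:,2]>.022)&(p[:,2]<.1)
    q=p[m]; r=cv2.minAreaRect((q[:,:2]*1000).astype(np.float32)); print(c,m.sum(),r)
    t=to_coder(q,np.array(r[0])/1000,np.deg2rad(45.5))
    print('case z',np.median(t[(abs(t[:,1])>.05)&(abs(t[:,0])>.05)][:,2]),'pad z',[np.median(t[(abs(t[:,0])<.008)&(abs(t[:,1]-s*.039)<.006)][:,2]) for s in(1,-1)])
    h=t[t[:,2]>.076]; print('thumb',len(h),h.mean(0) if len(h) else '')
    print('max z',t[:,2].max(), 'cass', np.median(t[(abs(t[:,1])<.008)&(t[:,0]<-.005)&(t[:,0]>-.04)][:,2]))
E
```

```text
[-2.1274  2.1852 -0.142 ]
top 3095 ((457.79510498046875, 386.6340637207031), (154.62692260742188, 131.01333618164062), 43.27688980102539)
case z 0.035334653890712664 pad z [np.float64(0.05568839982915197), np.float64(0.05482563269866925)]
thumb 27 [ 0.0411 -0.0042  0.0822]
max z 0.09326379386077255 cass 0.06707913496240359
side 2820 ((455.5201110839844, 384.7665100097656), (153.93704223632812, 135.5364532470703), 43.65410232543945)
case z 0.035100711041508914 pad z [np.float64(0.055646513464764014), np.float64(0.05431193501026299)]
thumb 39 [ 0.0383 -0.0046  0.0817]
max z 0.0915095456785413 cass 0.06779115892421456
```

Request:
arm_command --pt "40 0 0 0 -9.5 0 0" --pt "40 0 0 0 -9.5 0 0" --pt "40 0 0 0 -9.5 0 0" --pt "40 0 0 0 -9.5 0 0" --pt "40 0 0 0 -9.5 0 0" --newtons 20

```text
clock: 1.92
position: [0.2393, 0.5774, 0.4047]
ee_rot: [-1.527, 0.967, 1.527]
force: [-0.6, -0.6, -0.6]
width: 0.508
```

Request:
arm_command --pt "40 0 0 0 -9.5 0 0" --pt "40 0 0 0 -9.5 0 0" --pt "40 15 -8 -50 0 0 0" --pt "40 15 -8 -50 0 0 0" --pt "40 15 -8 -50 0 0 0"

```text
clock: 2.55
position: [0.3619, 0.4851, 0.3594]
ee_rot: [-1.749, 0.742, 1.748]
force: [0.7, -0.2, 0.4]
width: 0.434
```

Request:
arm_command --pt "40 15 -8 -50 0 0 0" --pt "40 15 -8 -50 0 0 0" --pt "40 15 -2 -41 0 0 0" --pt "40 0 0 0 0 0 0"

```text
clock: 3.05
position: [0.4746, 0.3933, 0.3133]
ee_rot: [-1.746, 0.751, 1.744]
force: [-0.7, 0.6, 0.4]
width: 0.44
```

```bash
cat >> h.py <<'E'
C=np.array([.4575,.3865]); YAW=np.deg2rad(44)
def rel():
    s=st(); m=R.from_rotvec(s['ee_rot']).as_matrix()
    print('coder-frame tcp mm',to_coder([s['position']],C,YAW)*1000,'tip z',(np.array(s['position'])+.178*m[:,0])[2],'jaw yaw',np.rad2deg(np.arctan2(m[1,2],m[0,2])))
    return s
E
python3 - <<'E'
from h import *
rel(); snap('top','t2.png')
for n in ('keeper_thumb','coder','keeper_pivot','tab_left_pad'): print(n,[(to_coder([d['point']],C,YAW)*1000,round(d['p'],2)) for d in pinpoint('top',n)[:2]])
E
```

```text
t 3.05 p [0.4746 0.3933 0.3133] w 0.4395228761445576 f [-0.7099  0.5701  0.3686]
[[-0.0001 -0.7241 -0.6897]
 [-0.0035 -0.6897  0.7241]
 [-1.      0.0025 -0.0025]]
coder-frame tcp mm [[ 17.0889  -6.9897 313.2955]] tip z 0.13529655486439893 jaw yaw 133.609178693779
keeper_thumb []
coder [(array([[-0.6975, -4.6091,  3.8   ]]), 0.61)]
keeper_pivot []
tab_left_pad [(array([[-366.5238, -264.8139,    6.1   ]]), 0.24)]
```

Request:
arm_command --pt "40 30 0 4 0 0 0" --pt "40 20 0 0 0 0 0" --pt "40 7 0 0 0 0 0" --pt "40 0 0 0 0 0 0"

```text
clock: 3.8
position: [0.4684, 0.4007, 0.2579]
ee_rot: [-1.749, 0.741, 1.749]
force: [-0.6, -0.5, -0.3]
width: 0.435
```

Run:
```python
from h import *
rel(); a=snap('side','s2.png'); cv2.imwrite('pics/s2c.png',cv2.resize(cv2.imread('pics/s2.png')[150:270,280:440],(800,600),interpolation=cv2.INTER_CUBIC))
```

```text
t 3.8 p [0.4684 0.4007 0.2579] w 0.435026961030705 f [-0.587  -0.5078 -0.3336]
[[-0.0001 -0.7187 -0.6953]
 [ 0.0002 -0.6953  0.7187]
 [-1.     -0.      0.0002]]
coder-frame tcp mm [[ 17.6853   2.6205 257.946 ]] tip z 0.0799460514150101 jaw yaw 134.0492563680232
```

View pics/s2c.png

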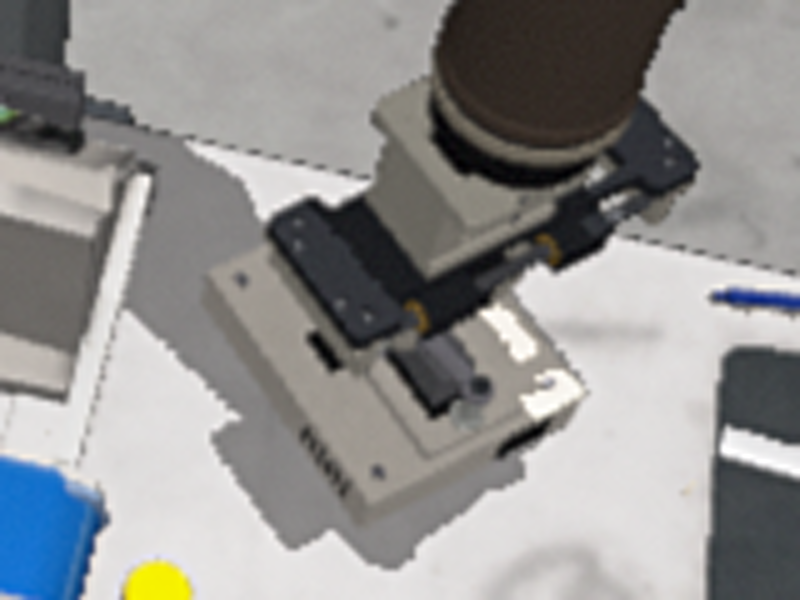

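The crop shows the gripper astride the coder, with one finger on each side of the cassette's keeper end. Now I'll push the keeper to +y.

Request:
arm_command --pt "40 2 0 12 0 0 0" --pt "40 0 -1 12 0 0 0" --pt "40 0 -2 12 0 0 0" --pt "40 0 -7 10 0 0 0" --pt "40 0 -5 8 0 0 0"

```text
clock: 4.47
position: [0.4415, 0.4503, 0.2556]
ee_rot: [-1.748, 0.743, 1.749]
force: [0.8, -1.1, 0.6]
width: 0.437
```

Request:
arm_command --pt "40 0 -4 0 0 0 0" --pt "40 0 -4 0 0 0 0" --pt "40 0 -1 0 0 0 0" --pt "40 0 0 0 0 0 0"

```text
clock: 4.97
position: [0.4488, 0.4554, 0.2557]
ee_rot: [-1.748, 0.743, 1.748]
force: [0.3, -0.9, -0.3]
width: 0.437
```

Run:
```python
from h import *
rel(); snap('side','s3.png'); cv2.imwrite('pics/s3c.png',cv2.resize(cv2.imread('pics/s3.png')[150:270,280:440],(800,600),interpolation=cv2.INTER_CUBIC))
```

```text
t 4.975 p [0.4488 0.4554 0.2557] w 0.4369178830255164 f [ 0.3369 -0.8673 -0.3361]
[[ 0.0001 -0.7198 -0.6942]
 [ 0.0001 -0.6942  0.7198]
 [-1.     -0.0001 -0.    ]]
coder-frame tcp mm [[ 41.6225  55.6419 255.6895]] tip z 0.07768949104314982 jaw yaw 133.9659019552612
```

View pics/s3c.png

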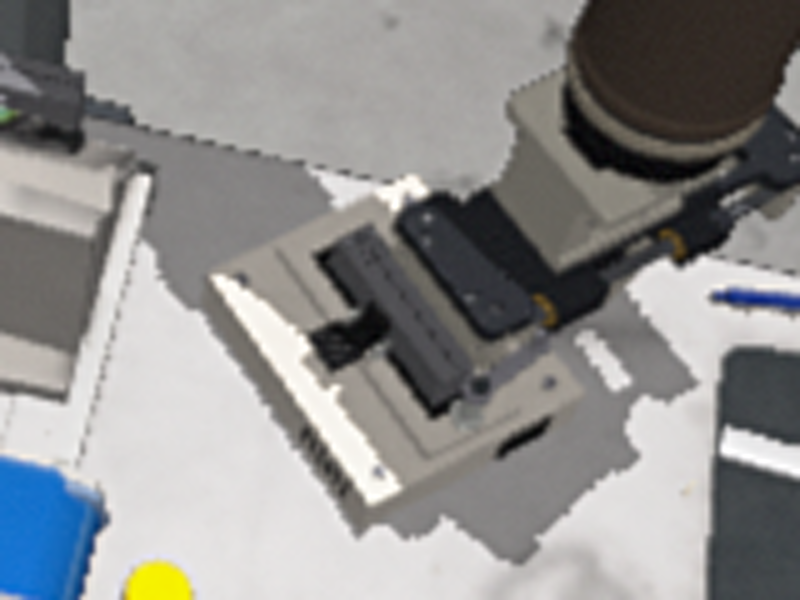

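Request:
arm_command --pt "40 0 8 0 0 0 0" --pt "40 -30 2 0 0 0 0" --pt "70 -30 15 -27 0 0 0" --pt "70 0 17 -29 0 0 0" --pt "70 0 0 0 0 0 0"

```text
clock: 5.65
position: [0.4584, 0.3829, 0.3163]
ee_rot: [-1.748, 0.746, 1.744]
force: [-0.2, 0.5, 0.0]
width: 0.714
```

Run:
```python
from h import *
rel(); 
for c in('side','top'):
    snap(c,c+'4.png'); p,u,v=cloud(get_image(c)); t=to_coder(p,C,YAW)
    k=t[(abs(t[:,1])<.02)&(abs(t[:,0])<.06)&(t[:,2]>.063)&(t[:,2]<.072)]
    print(c,len(k), cv2.minAreaRect((k[:,:2]*1000).astype(np.float32)) if len(k)>5 else '')
    for s in (1,-1):
        k=t[(abs(t[:,0])<.03)&(abs(t[:,1]-s*.045)<.018)&(t[:,2]>.049)&(t[:,2]<.062)]
        print('pad',s,len(k),k.mean(0)*1000 if len(k) else '',(k.min(0)*1000,k.max(0)*1000) if len(k) else '')
    for n in ('keeper_thumb','keeper_pivot','tab_left_pad','tab_right_pad','coder','cassette'): print(n,[(to_coder([d['point']],C,YAW)*1000,round(d['p'],2)) for d in pinpoint(c,n)[:1]])
cv2.imwrite('pics/s4c.png',cv2.resize(cv2.imread('pics/side4.png')[150:270,280:440],(800,600),interpolation=cv2.INTER_CUBIC))
```

```text
t 5.65 p [0.4584 0.3829 0.3163] w 0.7141751758807541 f [-0.1538  0.5051  0.0069]
[[ 0.0015 -0.7225 -0.6914]
 [-0.0013 -0.6914  0.7225]
 [-1.     -0.0002 -0.002 ]]
coder-frame tcp mm [[ -1.8147  -3.2249 316.3315]] tip z 0.13833183415508526 jaw yaw 133.74231469239473
side 263 ((15.537155151367188, 0.9654579162597656), (86.59500885009766, 38.25532150268555), 4.448214054107666)
pad 1 75 [-2.6377 38.1899 55.2192] (array([-14.1406,  28.0396,  50.4671]), array([ 9.1557, 51.225 , 58.4085]))
pad -1 80 [ -2.8576 -39.1166  55.0395] (array([-15.7014, -49.134 ,  50.3758]), array([  8.8726, -27.2722,  59.8313]))
keeper_thumb []
keeper_pivot [(array([[58.2366, -1.8831, 63.2   ]]), 0.43)]
tab_left_pad [(array([[-3.4447, 39.3317, 55.1   ]]), 0.47)]
tab_right_pad [(array([[ -0.5568, -41.0282,  58.8   ]]), 0.56)]
coder [(array([[-1.0621, -3.9789,  0.8   ]]), 0.61)]
cassette [(array([[-1.7038,  4.4257,  2.6   ]]), 0.56)]
top 4 
pad 1 0  
pad -1 6 [ -9.6968 -39.2968  54.7199] (array([-10.7109, -47.7742,  50.1568]), array([ -8.9763, -30.5829,  61.2444]))
keeper_thumb []
keeper_pivot []
tab_left_pad []
tab_right_pad [(array([[-367.9801, -266.4659,    1.5   ]]), 0.69)]
coder [(array([[ 1.962 , -3.0068,  1.4   ]]), 0.9)]
cassette [(array([[-1.1192, -4.7579,  2.6   ]]), 0.68)]
```

View pics/s4c.png

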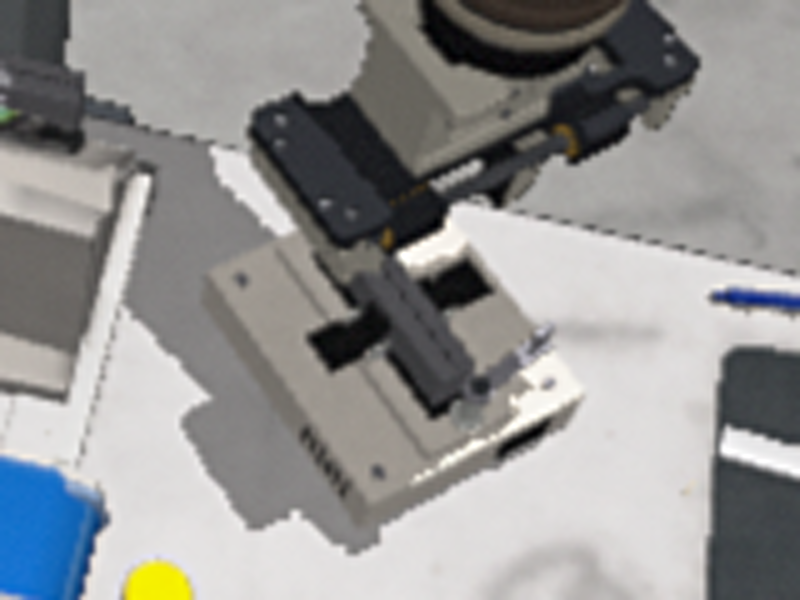

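The keeper now lies across the coder's rear left, perpendicular to the cassette (arm from (480,385) to (545,335)). Both pads are visible. Next I'll descend to just above them.

Request:
arm_command --pt "70 35 1 2.5 0 0 0" --pt "70 30 0 0 0 0 0" --pt "70 11 0 0 0 0 0" --pt "70 0 0 0 0 0 0" --pt "70 0 0 0 0 0 0"

```text
clock: 7.08
position: [0.4552, 0.3876, 0.2409]
ee_rot: [-1.748, 0.741, 1.747]
force: [-0.2, 0.0, -0.3]
width: 0.765
```

Run:
```python
from h import *
rel()
```

```text
t 7.075 p [0.4552 0.3876 0.2409] w 0.7650227232411181 f [-0.1965  0.0053 -0.2596]
[[ 0.0013 -0.7195 -0.6944]
 [ 0.0013 -0.6944  0.7195]
 [-1.     -0.0018  0.0001]]
coder-frame tcp mm [[ -0.8634   2.4251 240.9185]] tip z 0.06291882251653749 jaw yaw 133.98275575766795
```

Request:
arm_command --pt "70 3 2 -3 0 0 0" --pt "70 3 0 0 0 0 0" --pt "70 0 0 0 0 0 0"

```text
clock: 7.45
position: [0.4554, 0.3835, 0.2336]
ee_rot: [-1.748, 0.743, 1.748]
force: [0.3, 0.3, 0.5]
width: 0.761
```

Request:
arm_command --pt "70 2 0 0 0 0 0" --pt "70 0 0 0 0 0 0" --pt "70 0 0 0 0 0 0"

```text
clock: 7.82
position: [0.4555, 0.3839, 0.2319]
ee_rot: [-1.748, 0.742, 1.748]
force: [-0.3, 0.8, 1.8]
width: 0.763
```

Request:
arm_command --pt "70 1 0 0 0 0 0" --pt "70 0 0 0 0 0 0" --pt "70 0 0 0 0 0 0"

```text
clock: 8.2
position: [0.4555, 0.3839, 0.231]
ee_rot: [-1.748, 0.742, 1.748]
force: [-0.2, -0.2, 5.5]
width: 0.761
```

Request:
arm_command --pt "70 1 0 0 0 0 0" --pt "70 0 0 0 0 0 0" --pt "70 0 0 0 0 0 0"

```text
clock: 8.57
position: [0.4555, 0.3839, 0.2301]
ee_rot: [-1.748, 0.742, 1.748]
force: [-0.7, 0.3, 6.8]
width: 0.76
```

Request:
arm_command --pt "70 1 0 0 0 0 0" --pt "70 1 0 0 0 0 0" --pt "70 0 0 0 0 0 0" --pt "70 0 0 0 0 0 0"

```text
clock: 9.07
position: [0.4554, 0.384, 0.2283]
ee_rot: [-1.748, 0.741, 1.748]
force: [-1.9, -1.0, 8.0]
width: 0.764
```

Request:
arm_command --pt "70 1 0 0 0 0 0" --pt "70 0 0 0 0 0 0" --pt "70 0 0 0 0 0 0" --pt "70 0 0 0 0 0 0"

```text
clock: 9.57
position: [0.4554, 0.384, 0.2275]
ee_rot: [-1.748, 0.741, 1.748]
force: [-1.6, -0.6, 10.6]
width: 0.764
```

```bash
cat > chk.py <<'E'
from h import *
import sys
rel(); snap('side',sys.argv[1])
p,u,v=cloud(get_image('side')); t=to_coder(p,C,YAW)
k=t[(abs(t[:,1])<.007)&(t[:,0]>.015)&(t[:,0]<.035)&(t[:,2]<.1)]
print('cassette top z at rear',len(k),np.median(k[:,2]))
b=[]
for n in('cassette','spare_cassette','bottle','core'): print(n,[(np.array(d['point']),round(d['p'],2)) for d in pinpoint('side',n)[:1]])
cv2.imwrite('pics/c_'+sys.argv[1],cv2.resize(cv2.imread('pics/'+sys.argv[1])[150:270,280:440],(800,600),interpolation=cv2.INTER_CUBIC))
E
python3 chk.py s5.png
```

```text
t 9.575 p [0.4554 0.384  0.2275] w 0.7638196420555498 f [-1.6086 -0.5781 10.5552]
[[ 0.0005 -0.7194 -0.6946]
 [ 0.0008 -0.6946  0.7194]
 [-1.     -0.0009  0.0002]]
coder-frame tcp mm [[ -3.2283  -0.3619 227.4663]] tip z 0.049466355670967715 jaw yaw 133.99716062846562
cassette top z at rear 43 0.07718527864409908
cassette [(array([ 0.4597,  0.386 , -0.0005]), 0.71)]
spare_cassette [(array([ 0.3689,  0.1511, -0.0005]), 0.56)]
bottle [(array([0.6802, 0.3031, 0.0035]), 0.89)]
core [(array([ 0.381 , -0.056 , -0.0011]), 0.51)]
```

Request:
arm_command --pt "70 0.5 0 0 0 0 0" --pt "70 0 0 0 0 0 0" --pt "70 0 0 0 0 0 0" --pt "70 0 0 0 0 0 0" --pt "70 0 0 0 0 0 0"

```text
clock: 10.5
position: [0.4555, 0.384, 0.227]
ee_rot: [-1.748, 0.741, 1.748]
force: [-2.1, -1.3, 10.0]
width: 0.766
```

Request:
arm_command --pt "70 0 0 0 0 0 0" --pt "70 0 0 0 0 0 0" --pt "70 0 0 0 0 0 0" --pt "70 0 0 0 0 0 0" --pt "70 0 0 0 0 0 0"

```text
clock: 11.12
position: [0.4554, 0.384, 0.227]
ee_rot: [-1.748, 0.741, 1.748]
force: [-1.9, -1.8, 10.1]
width: 0.763
```

```bash
python3 chk.py s6.png
```

```text
t 11.125 p [0.4554 0.384  0.227 ] w 0.7626233059800307 f [-1.9006 -1.8275 10.0922]
[[ 0.0006 -0.7193 -0.6947]
 [ 0.0008 -0.6947  0.7193]
 [-1.     -0.0009  0.0002]]
coder-frame tcp mm [[ -3.221   -0.3342 226.9848]] tip z 0.04898487069653265 jaw yaw 134.0024967566469
cassette top z at rear 45 0.0832935961501865
cassette [(array([0.4545, 0.3885, 0.0189]), 0.79)]
spare_cassette [(array([ 0.3686,  0.1521, -0.0015]), 0.92)]
bottle [(array([0.6819, 0.3045, 0.0024]), 0.91)]
core [(array([ 0.3775, -0.0542, -0.0014]), 0.59)]
```

The cassette top is up about 16 mm, at its stop. I'll release the tabs with a straight lift.

Request:
arm_command --pt "70 -3 0 0 0 0 0" --pt "70 -5 0 0 0 0 0" --pt "70 -20 0 0 0 0 0" --pt "70 -40 0 0 0 0 0" --pt "70 -50 0 0 0 0 0"

```text
clock: 12.05
position: [0.4551, 0.3832, 0.3442]
ee_rot: [-1.748, 0.745, 1.75]
force: [0.4, 2.4, 1.7]
width: 0.76
```

Request:
arm_command --pt "70 -10 0 50 0 0 0" --pt "70 0 0 50 0 0 0" --pt "70 0 0 50 0 0 0" --pt "70 0 0 0 0 0 0" --pt "70 0 0 0 0 0 0"

```text
clock: 12.68
position: [0.3515, 0.4912, 0.3538]
ee_rot: [-1.749, 0.743, 1.748]
force: [0.7, -0.4, 0.2]
width: 0.763
```

```bash
python3 chk.py s7.png
python3 - <<'E'
from h import *
p,u,v=cloud(get_image('side')); t=to_coder(p,C,YAW)
for s in (1,-1):
    k=t[(abs(t[:,0]+.0027)<.008)&(abs(t[:,1]-s*.039)<.007)&(t[:,2]<.08)]; print('pad z',s,len(k),np.median(k[:,2]))
h=t[(t[:,2]>.076)&(t[:,2]<.1)&(t[:,0]<.1)&(t[:,1]>.02)&(t[:,1]<.06)&(t[:,0]>-.06)]; print('thumb',len(h),h.mean(0) if len(h) else '')
E
```

```text
t 12.675 p [0.3515 0.4912 0.3538] w 0.7632217280000603 f [ 0.6969 -0.4279  0.2294]
[[ 0.0001 -0.7194 -0.6946]
 [-0.0012 -0.6946  0.7194]
 [-1.      0.0008 -0.001 ]]
coder-frame tcp mm [[ -3.5079 148.9117 353.8143]] tip z 0.17581440577531915 jaw yaw 133.99731112579013
cassette top z at rear 44 0.08336997370591204
cassette [(array([0.4553, 0.3899, 0.018 ]), 0.81)]
spare_cassette [(array([ 0.3692,  0.1536, -0.0004]), 0.93)]
bottle [(array([0.6815, 0.303 , 0.0009]), 0.97)]
core [(array([ 0.3762, -0.0526, -0.0022]), 0.59)]
pad z 1 34 0.05525739491250414
pad z -1 49 0.054164014931045834
thumb 19 [0.0519 0.0372 0.0841]
```

View pics/c_s7.png

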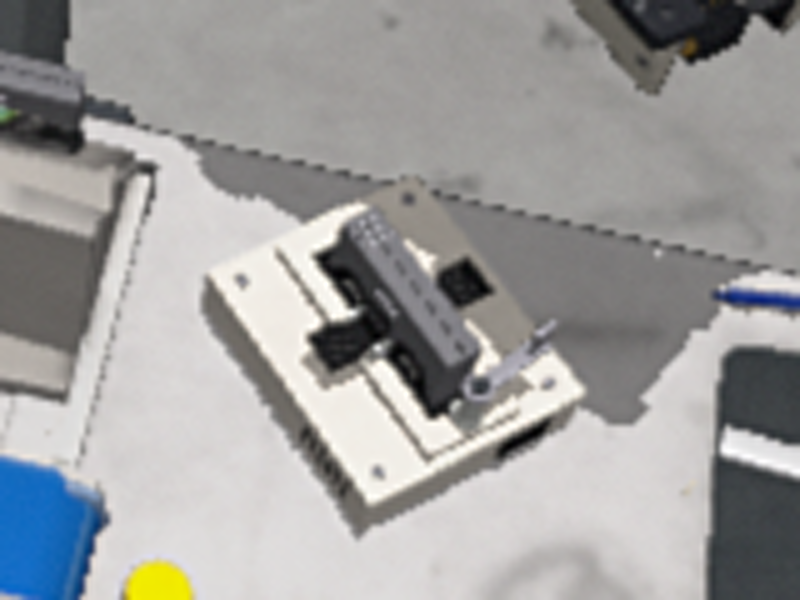

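The cassette (around (410,300)) stands raised and upright. The keeper is aside at (480,385)–(545,330), both tabs are level, and the gripper is clear.

```bash
python3 -c "
from cell import arm; print(arm.sign_off())"
```

```text
the job is handed in; nothing more can be done
None
```

The job is done and handed in at about 12.7 s of robot time, well under the 72 s limit; signing off gave no verdict.

I swung the keeper to the coder's +y side and pressed both tabs together. Total force on the tool was about 10 N. I held them until the cassette reached its stop, then lifted straight off and moved clear.

My last checks, from the side camera:

| Check | Result |
|---|---|
| Cassette | Top at 83.4 mm, up from about 67.5 mm, so a rise of about 16 mm; upright in the picture |
| Tabs | Pads back at 55.3 mm (left) and 54.2 mm (right), their resting heights |
| Keeper | About 1.35 rad aside, estimated from the thumb's position |
| Spare cassette, bottle, core | Final readings agree with the first to within the detector's few-mm scatter |
| Gripper | Clear of everything |

- **Disagreement:** the network put the cassette's base at 18 mm, while depth on its top implies about 22 mm. This is within the network's 4 mm error, but 18 mm is right at the lower limit.
- **Not measured directly:** I judged the tab angles from pad height and pressing depth, not from a joint reading. Contact force on each tab was not measured separately.

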